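# Press a brake lever in and hold it for its gap measurement

### The arm

A 6-joint arm with a two-finger parallel gripper is mounted at the origin on the work surface. World frame = base frame: x ahead of the robot, y to its left, z up, the work surface at z = 0. Lengths are in m, angles in rad, forces in N, time in s.
With the tool pointing down it reaches from about 0.375 to 0.825 m from the base axis. Payload 5.5 kg.
Tool frame: the origin (TCP) lies between the finger pads; the fingertips stand 19 mm ahead of it and the grasp point (between the pads) is the TCP; z points along the fingers, y is the line along which they close (so a half turn about z gives the same grasp; the last joint's range is limited). The gripper opens to 85 mm and grips with 20 to 120 N. Pads are 22 mm wide; open, the fingers measure 114 mm over their backs; the gripper's body (76 mm by 85 mm) begins 54 mm behind the grasp point. The pads swing forward as they close: fully open they stand 13 mm farther back than shut.
Start: joints at [1.244, 0.314, -0.047, 1.21, 0, 1.571], TCP at [0.193, 0.568, 0.25] pointing down, gripper open.
Joint ranges: [-2.67, 2.67], [-0.69, 1.73], [-1.03, 1.25], [-2.08, 2.16], [-1.42, 1.45], [-3.14, 3.14]. Speed limits (rad/s): [2.39, 2.39, 3.01, 3.14, 3.14, 3.14].

### API

Orientations are given as a rotation vector (axis times angle).
In Python, from workcell import r gives the robot as it stands.
- The arm moves only by the shell command python3 -m jog 'ROWS' [FORCE]. ROWS is JSON, a list of rows, each a list of 5 numbers: the opening, from 0 (shut) to 1 (fully open), then the shift along the tool's x, y, z in units of 40 mm (1.0 is 40 mm), then the turn about the tool's z in units of 8 degrees (1.0 is 8 degrees). In form: [[claw, tx, ty, tz, turn], ...]. A call has 1 to 20 rows; each row shifts and turns the commanded pose from where the row before left it, along the tool's axes as they then stand; what a row does not reach is not made up. A row lasts 1/10 s, in which the tool goes at most 50 mm and 8.59 degrees, less where a joint would pass 70% of its speed; a pose out of reach is approached as far as the arm can. A call is refused whole if a number of a shift passes 1 or a number of a turn 1, either way. A call with a gripper value outside its range is refused whole. The fingers move at their own pace and stop on an object; FORCE is the grip in N (left out, the last holds). Time passes only in rows, so rows that do not move let the fingers close. It gives the time, the measured TCP pose, the force, the opening and the grip force at its end, in the units of the state.
- r.sense(): the state, without advancing time (a new reading comes with each control period).
- r.grab_frame(name): name is "scene" or "top" or "wrist"; returns a dict with "frame" (480x640x3 uint8, red, green, blue), "fx", "fy", "cx", "cy" (pixels), "k1" (the pictures are not rectified: a ray, as slopes to the right and down, at radius r is drawn at 1 + k1 r^2 times it, then the intrinsics apply), "pose" (4x4, takes a point from camera to world coordinates); the wrist camera has in their place "T_tool_cam" (4x4, takes a point from camera to tool coordinates, whose origin is the TCP and whose axes are the flange's). Camera axes: x right, y down, z forward; pixel columns grow to the right and rows downward; lengths in m; the calibration is good to about 2 mm. A picture is of the moment at which its call begins: read the wrist's pose just before it. There is no depth.
- r.sign_off(): hands the job in; it is judged then, once.
The state is a dict: "time": time; "q": joint angles; "qd": joint speeds; "joint_efforts": joint torques, N m; "position": TCP position; "tcp_rot": TCP orientation; "ft_force": force on the tool from outside, world axes, zero at the start; "wrist_torque": the same for the moment, N m; "opening": finger opening in m; "gripper_force": force on a finger pad.
Only numpy, scipy, OpenCV 4.12 (cv2) and the standard library are available. Lean on these libraries where they do the work, as an engineer would, in place of code of your own. Each camera call takes 0.05 s, during which the arm holds its last target. There are 200 camera calls.

### The job

On the gridded plate a half handlebar is clamped for its brake check. With the outside of the fingers, press the brake lever in towards the grip until it comes up firm short of the bar, let it come all the way back out, then press it in again and finish while holding it firm there, so that the gap left to the grip can be measured. Only push on the outer face of the lever, without force that would bend it: pinch and lift nothing, keep the fingers off the grip, and leave the tools and other things lying about as they are.

Things in the scene. Friction and masses are not known exactly. Their poses are not given: they have to be found in the camera images.
- lever (a joint): swing of the brake lever about its upright pivot, rad: 0 = let out, grows as pressed towards the bar. A spring resists with 2.6 N at lever_press at first, 5.3 N at 0.30, where it comes up firm (slightly springy: under 0.03 rad more at 20 N). 10 to 18 N at lever_press holds it well; firm means over 0.285 and over 7 N; over 35 N would bend it.
- lever_press (a point): the place to press: middle of the outer face (away from the grip) of the lever's flat finger part, 37 mm before its tip's end; it moves along. x: square to the face (within 0.04 rad), level, into the lever towards the grip; y along the lever to its tip; z up. Bare aluminium blade 15 mm high, 10 mm thick, flat for 15 mm either way along y. Nothing else within 70 mm on the outer side at this height.
- lever_pivot (a point): the lever's upright pivot axis at mid blade height, 31 mm out from the bar axis, 100 mm from lever_press. Pressing in turns the lever clockwise seen from above about it. Its axes turn with the lever, parallel to those of lever_press.
- grip_middle (a point): middle of the black rubber grip, on the bar axis, 120 mm above the work surface (as is the lever's mid height). Grip 33 mm in diameter, 130 mm long along this y; x level, away from the lever side. Between the blade (inner face, at lever_press) and grip 40 to 48 mm are open at rest (a reach screw is set differently each time), 12 to 20 mm at the firm stop.
- grip: the black rubber grip on the bar; origin on the bar axis, 85 mm from grip_middle against y. Fixed.
- lever_inner: the inner face (grip side) of the lever, not to be touched; origin on the lever's pivot axis, moving with it.
- stand: the clamping stand with bar: aluminium foot, two pillars up to 145 mm above the work surface, steel bar 22 mm thick, 360 mm long along its y, 100 mm above the plate, black brake cylinder near the lever's pivot. Origin on the plate's top (20 mm above the work surface), under the bar beside the lever's pivot; grip on its +y side, lever on its -x side. Fixed.
- caliper: loose digital caliper lying flat, 230 x 64 x 14 mm, origin under its middle, beam along its y.
- lens: loose black camera lens standing upright, 35 mm in diameter, 42 mm high, origin in its base.
- driver: loose screwdriver lying flat, 160 mm long along its x.
- cleaner: loose white bottle standing upright, 48 mm in diameter, 125 mm high, origin in its base.

How it is judged:
By the outcome, as a careful person would: the job done as asked, in the order asked, and still so for the second after the job is handed in, while the arm keeps its last pose, push and grip.
It also fails if it takes over 59 s, if anything falls off the work surface, if the arm or the gripper's body presses on something with over 40 N, if the wrist force passes 120 N, or if a joint passes its speed limit or range.

## Working session

There is one attempt and no reset: what is moved stays moved. The work goes in short steps, Python scripts to look and compute and a shell command to move; the robot and the scene stay as the last step left them, time stands still between calls to the robot, and variables do not carry over. Pictures are saved under pics/ and viewed, at most 10 in all, crops included, and the job is handed in when it is done.

```bash
mkdir -p pics; ls; python3 - <<'E'
from workcell import r
import cv2,numpy as np,pickle
s=r.sense();print(s)
d={}
for n in("scene","top"):
    f=r.grab_frame(n);d[n]=f;cv2.imwrite(f"pics/{n}0.png",f["frame"][:,:,::-1]);print(n,{k:v for k,v in f.items() if k!="frame"})
pickle.dump(d,open("d0.pkl","wb"))
E
```

```text
pics
{'time': 0.0, 'q': array([ 1.24402187e+00,  3.14228905e-01, -4.80496623e-02,  1.21022320e+00,
        2.67937460e-07,  1.57077940e+00]), 'qd': array([-0.00247685,  0.00191696, -0.00021087, -0.00083673, -0.00188582,
       -0.00037238]), 'joint_efforts': array([ 1.29782835e-03, -5.39594936e+01,  3.39746118e+01,  1.92429777e-02,
       -8.45722025e-05,  3.72240351e-06]), 'position': array([0.19241988, 0.56773637, 0.24944572]), 'tcp_rot': array([-5.10943812e-01, -3.09948208e+00,  2.64291691e-03]), 'ft_force': array([ 0.30860974,  0.10756425, -1.24694764]), 'wrist_torque': array([-0.03590655,  0.00139169, -0.01136879]), 'gripper_force': 0.0, 'opening': 0.08550878826425397}
scene {'fx': 589.5004194051311, 'fy': 589.5004194051311, 'cx': 324.0007399815753, 'cy': 242.8856152698296, 'k1': -0.0690096685451776, 'pose': array([[-0.30966109,  0.64606852, -0.69764281,  1.26631247],
       [ 0.95084058,  0.21309841, -0.2247026 ,  0.2567791 ],
       [ 0.00349329, -0.73292874, -0.68029645,  0.72142669],
       [ 0.        ,  0.        ,  0.        ,  1.        ]])}
top {'fx': 533.7945634107328, 'fy': 533.7945634107328, 'cx': 331.6293037491912, 'cy': 242.81636815238528, 'k1': -0.07760198885955694, 'pose': array([[-0.03039439, -0.97886245,  0.20224857,  0.48172701],
       [-0.99953091,  0.02900428, -0.00983406,  0.06571238],
       [ 0.00376012, -0.2024526 , -0.97928484,  0.86392232],
       [ 0.        ,  0.        ,  0.        ,  1.        ]])}
```

View pics/scene0.png

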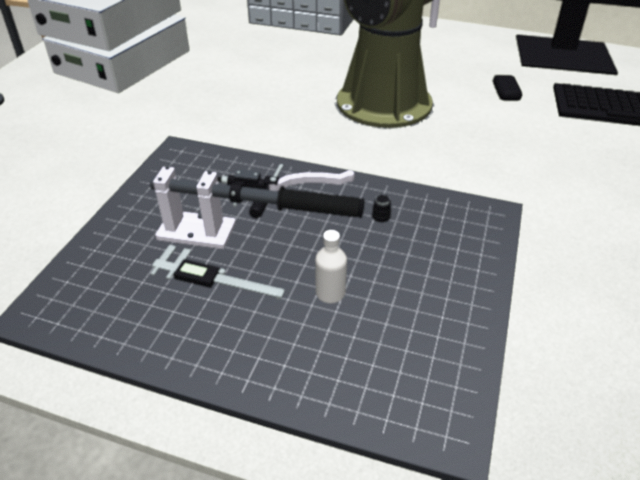

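View pics/top0.png

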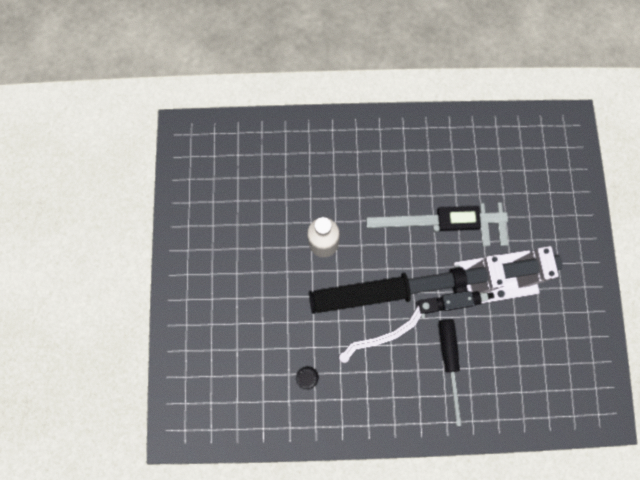

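The scene view shows the stand at the left, the grip running to (363,207) and the lever tip at (352,177). In the top view the grip runs (311,302)–(408,286), the lever from its pivot at (425,306) to its tip at (345,357), with the lens at (307,377) and the driver at (450,345). Next I'll measure these.

```bash
cat > h.py <<'E'
import numpy as np,cv2
def ray(f,uv,T=None):
    T=f["pose"] if T is None else T
    K=np.array([[f["fx"],0,f["cx"]],[0,f["fy"],f["cy"]],[0,0,1]])
    p=cv2.undistortPoints(np.array(uv,float).reshape(-1,1,2),K,np.array([f["k1"],0,0,0,0.]))[:,0]
    d=np.c_[p,np.ones(len(p))]@T[:3,:3].T
    return T[:3,3],d
def plane(f,uv,z,T=None):
    c,d=ray(f,uv,T);return c+d*((z-c[2])/d[:,2])[:,None]
def tri(r1,r2):
    (a,d),(b,e)=r1,r2;d=d[0];e=e[0]
    s=np.linalg.lstsq(np.c_[d,-e],b-a,rcond=None)[0]
    p=a+s[0]*d;q=b+s[1]*e;return (p+q)/2,np.linalg.norm(p-q)
E
python3 - <<'E'
from h import *;import pickle
d=pickle.load(open("d0.pkl","rb"));t=d["top"];s=d["scene"]
im=t["frame"];g=im.min(2)
m=np.zeros(g.shape,np.uint8);m[300:368,335:425]=g[300:368,335:425]>165
n,l,st,c=cv2.connectedComponentsWithStats(m);k=1+st[1:,4].argmax();print(st[k])
for u in range(342,424,5):
    v=np.where(l[:,u]==k)[0]
    if len(v): 
        e=plane(t,[[u,v.min()-.5],[u,v.max()+.5]],.1275);print(u,v.min(),v.max(),e[:,:2].round(4).tolist())
print("tip",tri(ray(t,[[345,357]]),ray(s,[[351,177]])))
print("grip ends axis",plane(t,[[311.5,302],[408,287]],.12).round(4), "scr",plane(t,[[425.5,306.5]],.13).round(4))
print("lens",plane(t,[[307,377]],.042).round(3),"cleaner",plane(t,[[322,226]],.125).round(3),"driver",plane(t,[[446,321],[459,424]],.015).round(3))
cv2.imwrite("pics/crop.png",cv2.resize(im[260:400,290:470,::-1],None,fx=4.4,fy=4.2,interpolation=cv2.INTER_CUBIC)[:590])
E
```

```text
[338 307  87  56 796]
342 346 361 [[0.491, 0.0486], [0.4696, 0.0493]]
347 346 361 [[0.4908, 0.0418], [0.4694, 0.0425]]
352 343 353 [[0.4946, 0.0348], [0.4799, 0.0354]]
357 342 348 [[0.4957, 0.028], [0.4863, 0.0283]]
362 341 347 [[0.4968, 0.0211], [0.4875, 0.0215]]
367 340 346 [[0.498, 0.0142], [0.4886, 0.0146]]
372 339 345 [[0.4991, 0.0074], [0.4897, 0.0078]]
377 337 345 [[0.5016, 0.0004], [0.4895, 0.001]]
382 335 342 [[0.5041, -0.0065], [0.4933, -0.006]]
387 334 341 [[0.5052, -0.0134], [0.4944, -0.0129]]
392 332 339 [[0.5077, -0.0204], [0.4969, -0.0199]]
397 329 337 [[0.5115, -0.0275], [0.4993, -0.0268]]
402 325 333 [[0.5167, -0.0346], [0.5045, -0.034]]
407 322 330 [[0.5206, -0.0417], [0.5083, -0.041]]
412 316 327 [[0.5285, -0.0491], [0.5122, -0.0481]]
417 308 321 [[0.5393, -0.0566], [0.5201, -0.0555]]
422 314 317 [[0.5308, -0.063], [0.5253, -0.0627]]
tip (array([0.47479662, 0.04723564, 0.1172521 ]), np.float64(0.005148810313894778))
grip ends axis [[ 0.5521  0.0888  0.12  ]
 [ 0.5689 -0.0469  0.12  ]] scr [[ 0.54  -0.068  0.13 ]]
lens [[0.447 0.101 0.042]] cleaner [[0.659 0.071 0.125]] driver [[ 0.525 -0.12   0.015]
 [ 0.367 -0.13   0.015]]
```

View pics/crop.png

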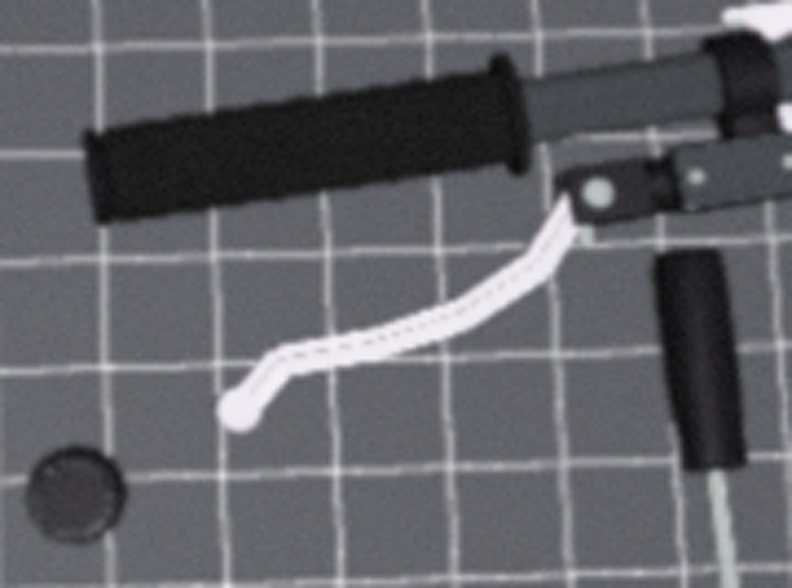

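The crop shows the grip, the bent lever with its flat part at about (300–400, 345) in crop pixels, the tip ball at (238,410) and the pivot screw at (597,192). In world coordinates the press point is about (0.488, 0.0175), with its normal along (0.986, 0.164). I'll shut the fingers, turn so that tool y is along that normal, and move over.

```bash
python3 -m jog '[[0,0,0,0,0.97],[0,0,0,0,0.97],[0,0,0,0,0.97],[0,0,0,0,0.97],[0,0,0,0,0.97],[0,0,0,0,0.97],[0,0,0,0,0.97],[0,0,0,0,0.96]]' 80; python3 -m jog '[[0,-0.5,0.12,0,0],[0,-0.9,0.23,0,0],[0,-0.95,0.23,0,0],[0,-0.95,0.23,0,0],[0,-0.95,0.23,0,0],[0,-0.95,0.23,0,0],[0,-0.95,0.23,0,0],[0,-0.95,0.23,0,0],[0,-0.95,0.23,0,0],[0,-0.95,0.23,0,0],[0,-0.95,0.23,0,0],[0,-0.95,0.23,0,0],[0,-0.95,0.23,0,0],[0,-0.95,0.23,0,0],[0,-0.95,0.23,0,0],[0,-0.9,0.23,0,0],[0,-0.15,0.15,0,0],[0,0,0,0,0],[0,0,0,0,0]]'
python3 - <<'E'
from workcell import r
import cv2,pickle
from scipy.spatial.transform import Rotation as R
s=r.sense();print(s["time"],s["position"],s["opening"],s["ft_force"],s["q"]);print(R.from_rotvec(s["tcp_rot"]).as_matrix().round(3))
f=r.grab_frame("wrist");pickle.dump((s,f),open("w1.pkl","wb"));cv2.imwrite("pics/w1.png",f["frame"][:,:,::-1])
print(f["T_tool_cam"])
E
```

```text
time: 0.9
position: [0.1925, 0.5679, 0.2497]
tcp_rot: [2.041, 2.388, -0.002]
ft_force: [0.1, -0.1, -0.6]
opening: 0.0003
gripper_force: 0.0
time: 2.8
position: [0.4344, 0.0086, 0.25]
tcp_rot: [-2.034, -2.393, 0.0]
ft_force: [0.3, -0.5, 0.3]
opening: 0.0002
gripper_force: 0.0
2.8 [0.43435238 0.00859603 0.25000182] 0.00016787267052870584 [ 0.27316692 -0.50402478  0.28295058] [ 1.93774683e-02  2.80982197e-03 -4.16708292e-01  1.15233289e+00
  5.71633000e-04  1.42808791e+00]
[[-0.161  0.987 -0.001]
 [ 0.987  0.161  0.001]
 [ 0.001 -0.001 -1.   ]]
[[ 9.37215162e-04 -9.52382436e-01 -3.04904605e-01  7.70363094e-02]
 [ 9.99999474e-01  7.65845445e-04  6.81645723e-04  7.52203715e-04]
 [-4.15677611e-04 -3.04905083e-01  9.52382653e-01 -1.23076894e-01]
 [ 0.00000000e+00  0.00000000e+00  0.00000000e+00  1.00000000e+00]]
```

View pics/w1.png

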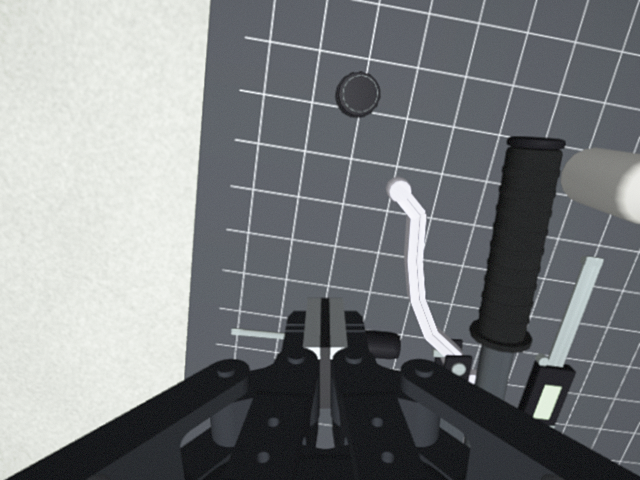

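The wrist view shows the lever tip at (399,189), the kink at (421,213), the flat running to about (415,265) and the pivot at (459,368). Next I'll work out positions and heights from the two views.

```bash
python3 - <<'E'
from h import *;import pickle
from scipy.spatial.transform import Rotation as R
s,f=pickle.load(open("w1.pkl","rb"));d=pickle.load(open("d0.pkl","rb"));t=d["top"]
T=np.eye(4);T[:3,:3]=R.from_rotvec(s["tcp_rot"]).as_matrix();T[:3,3]=s["position"];W=T@f["T_tool_cam"]
g=f["frame"].min(2)
for v in range(205,300,6):
    u=np.where(g[v,395:450]>150)[0]+395
    e=plane(f,[[u.min()-.5,v],[u.max()+.5,v]],.1275,W);print(v,u.min(),u.max(),e[:,:2].round(4).tolist())
print("tip",plane(f,[[399,189]],.12,W),tri(ray(f,[[399,189]],W),ray(t,[[344.5,355]])))
print("piv",plane(f,[[459.5,368.5]],.13,W),tri(ray(f,[[459.5,368.5]],W),ray(t,[[425.6,304]])))
print("grip far end, near end",plane(f,[[537,143],[500,338]],.12,W))
m=np.zeros(g.shape,np.uint8);m[170:230,380:440]=g[170:230,380:440]>150
ys,xs=np.where(m);print("tip end top row",ys.min(),xs.min(),plane(f,[[399,ys.min()]],.1275,W))
E
```

```text
205 399 434 [[0.4766, 0.0369], [0.4985, 0.0405]]
211 404 433 [[0.4805, 0.0337], [0.4989, 0.0367]]
217 409 432 [[0.4844, 0.0304], [0.4992, 0.0329]]
223 410 430 [[0.4859, 0.0267], [0.4989, 0.0289]]
229 409 428 [[0.4861, 0.0228], [0.4986, 0.0249]]
235 409 427 [[0.487, 0.019], [0.4989, 0.0209]]
241 408 425 [[0.4873, 0.015], [0.4986, 0.0168]]
247 408 424 [[0.4882, 0.0111], [0.4989, 0.0128]]
253 408 423 [[0.4891, 0.0071], [0.4992, 0.0088]]
259 407 424 [[0.4894, 0.003], [0.5008, 0.0049]]
265 407 423 [[0.4903, -0.001], [0.5011, 0.0008]]
271 408 423 [[0.4919, -0.005], [0.5021, -0.0033]]
277 408 424 [[0.4928, -0.0091], [0.5038, -0.0073]]
283 409 423 [[0.4944, -0.0132], [0.5041, -0.0116]]
289 409 424 [[0.4954, -0.0174], [0.5058, -0.0156]]
295 395 424 [[0.4872, -0.0231], [0.5068, -0.0199]]
tip [[0.47633451 0.04548797 0.12      ]] (array([0.47789468, 0.04486386, 0.11362089]), np.float64(0.0008401478555987344))
piv [[ 0.54371141 -0.06995876  0.13      ]] (array([ 0.54297445, -0.06830486,  0.13210816]), np.float64(0.0008806156339620724))
grip far end, near end [[ 0.55352269  0.08712348  0.12      ]
 [ 0.57053874 -0.04714847  0.12      ]]
tip end top row 170 380 [[0.47226    0.05792438 0.1275    ]]
```

```bash
python3 -m jog '[[0,0,0,0.6,0],[0,0,0,0.8,0],[0,0,0,0.8,0],[0,0,0,0.8,0],[0,0,0,0.35,0],[0,0,0,0,0],[0,0,0.3,0,0],[0,0,0.3,0,0],[0,0,0.15,0,0],[0,0,0,0,0],[0,0,0,0,0]]'; python3 - <<'E'
from workcell import r
import cv2
print(r.sense()["ft_force"])
f=r.grab_frame("wrist");cv2.imwrite("pics/w2.png",f["frame"][:,:,::-1])
E
```

```text
time: 3.95
position: [0.4648, 0.0128, 0.1166]
tcp_rot: [2.034, 2.394, 0.0]
ft_force: [0.3, 0.4, -0.7]
opening: -0.0
gripper_force: 0.0
[ 0.30008025  0.39032331 -0.72906398]
```

View pics/w2.png

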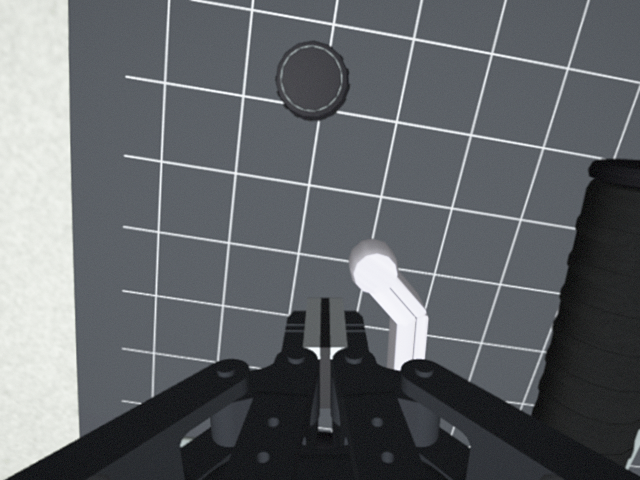

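The wrist view shows the shut fingers just outside the blade, level with its flat, at about (390–425, 320–360). The tip is at (373,265). I'll raise slightly so that only the fingertips touch, then creep in to contact.

```bash
python3 -m jog '[[0,0,0,-0.15,0],[0,0,0.1,0,0],[0,0,0.05,0,0],[0,0,0.05,0,0],[0,0,0,0,0]]';for i in 1; do python3 -m jog '[[0,0,0.05,0,0],[0,0,0.05,0,0],[0,0,0,0,0]]'; python3 -m jog '[[0,0,0.05,0,0],[0,0,0.05,0,0],[0,0,0,0,0]]'; done
```

```text
time: 4.5
position: [0.4727, 0.0141, 0.1223]
tcp_rot: [2.034, 2.394, 0.0]
ft_force: [0.5, -0.7, -0.2]
opening: -0.0002
gripper_force: 0.0
time: 4.8
position: [0.4751, 0.0152, 0.1218]
tcp_rot: [-2.032, -2.392, 0.001]
ft_force: [-5.3, 2.1, 0.1]
opening: 0.0
gripper_force: 2.2
time: 5.1
position: [0.479, 0.016, 0.1217]
tcp_rot: [-2.032, -2.392, 0.001]
ft_force: [-5.6, 3.0, 0.4]
opening: 0.0002
gripper_force: 2.5
```

Contact is confirmed. I'll follow the lever's arc about its pivot, turning with it.

```bash
python3 -m jog '[[0,0.03,0.059,0,0.18],[0,0.03,0.059,0,0.18],[0,0.03,0.059,0,0.18],[0,0.03,0.059,0,0.18],[0,0,0,0,0]]'; python3 -m jog '[[0,0.03,0.059,0,0.18],[0,0.03,0.059,0,0.18],[0,0.03,0.059,0,0.18],[0,0,0,0,0]]';python3 -m jog '[[0,0.03,0.059,0,0.18],[0,0,0,0,0]]'
```

```text
time: 5.6
position: [0.4877, 0.0218, 0.1217]
tcp_rot: [-2.151, -2.287, 0.002]
ft_force: [-5.2, 1.8, 0.4]
opening: 0.0001
gripper_force: 2.7
time: 6.0
position: [0.4946, 0.0255, 0.1217]
tcp_rot: [-2.235, -2.204, 0.003]
ft_force: [-5.2, 2.9, 0.3]
opening: -0.0002
gripper_force: 2.9
time: 6.2
position: [0.4969, 0.0266, 0.1217]
tcp_rot: [-2.263, -2.176, 0.003]
ft_force: [-6.3, 1.8, 1.2]
opening: -0.0003
gripper_force: 2.9
```

```bash
for i in 1; do python3 -m jog '[[0,0.03,0.059,0,0.18],[0,0,0,0,0]]'; python3 -m jog '[[0,0.015,0.03,0,0.09],[0,0,0,0,0]]'; python3 -m jog '[[0,0.015,0.03,0,0.09],[0,0,0,0,0]]'; done
```

```text
time: 6.4
position: [0.4993, 0.0277, 0.1217]
tcp_rot: [-2.29, -2.147, 0.003]
ft_force: [-5.3, 0.7, 0.0]
opening: 0.0003
gripper_force: 3.0
time: 6.6
position: [0.5003, 0.0281, 0.1216]
tcp_rot: [-2.303, -2.133, 0.004]
ft_force: [-5.4, 1.4, 0.6]
opening: 0.0001
gripper_force: 3.0
time: 6.8
position: [0.5006, 0.0284, 0.1213]
tcp_rot: [-2.316, -2.117, 0.006]
ft_force: [-8.8, 0.7, 1.5]
opening: 0.0
gripper_force: 4.0
```

```bash
python3 -m jog '[[0,0,0.02,0,0],[0,0,0,0,0],[0,0,0,0,0]]'; python3 -m jog '[[0,0,0.02,0,0],[0,0,0,0,0],[0,0,0,0,0]]'
```

```text
time: 7.1
position: [0.5006, 0.0284, 0.1211]
tcp_rot: [-2.315, -2.117, 0.007]
ft_force: [-9.3, 1.6, 2.9]
opening: 0.0002
gripper_force: 4.8
time: 7.4
position: [0.5007, 0.0284, 0.1209]
tcp_rot: [-2.315, -2.116, 0.009]
ft_force: [-11.8, 1.6, 3.1]
opening: -0.0003
gripper_force: 5.7
```

```bash
python3 -m jog '[[0,0,0.02,0,0],[0,0,0,0,0],[0,0,0,0,0],[0,0,0,0,0]]'; python3 - <<'E'
from workcell import r
import cv2,numpy as np
a=r.grab_frame("top")["frame"][260:400,290:470,::-1];b=r.grab_frame("scene")["frame"][130:250,220:400,::-1]
z=lambda i:cv2.resize(i,(400,320),interpolation=cv2.INTER_CUBIC)
cv2.imwrite("pics/p1.png",np.hstack([z(a),z(b)]))
E
```

```text
time: 7.8
position: [0.5009, 0.0284, 0.1207]
tcp_rot: [-2.314, -2.116, 0.01]
ft_force: [-12.7, 0.9, 3.5]
opening: -0.0002
gripper_force: 6.5
```

View pics/p1.png

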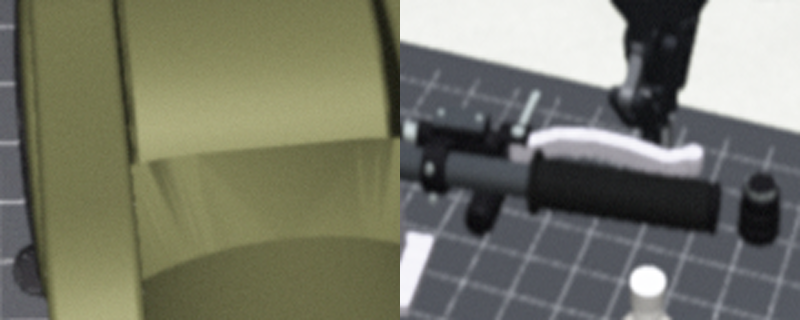

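The right half shows the finger on the lever's outer face, with the lever swung in close to the grip and a gap still open. In the left half the arm covers everything. It's firm, so I'll let it all the way out along the same arc and back clear.

```bash
python3 -m jog '[[0,0,-0.06,0,0],[0,-0.03,-0.059,0,-0.18],[0,-0.03,-0.059,0,-0.18],[0,-0.03,-0.059,0,-0.18],[0,-0.03,-0.059,0,-0.18],[0,-0.03,-0.059,0,-0.18],[0,-0.03,-0.059,0,-0.18],[0,-0.03,-0.059,0,-0.18],[0,-0.03,-0.059,0,-0.18],[0,-0.03,-0.059,0,-0.18],[0,-0.03,-0.059,0,-0.18],[0,0,-0.1,0,0],[0,0,-0.1,0,0],[0,0,-0.1,0,0],[0,0,-0.1,0,0],[0,0,0,0,0],[0,0,0,0,0],[0,0,0,0,0],[0,0,0,0,0],[0,0,0,0,0]]'; python3 - <<'E'
from workcell import r
import cv2
f=r.grab_frame("wrist");cv2.imwrite("pics/w3.png",f["frame"][:,:,::-1])
E
```

```text
time: 9.9
position: [0.4644, 0.0134, 0.1223]
tcp_rot: [2.034, 2.394, 0.0]
ft_force: [-1.1, 0.2, -0.1]
opening: 0.0004
gripper_force: 0.0
```

View pics/w3.png

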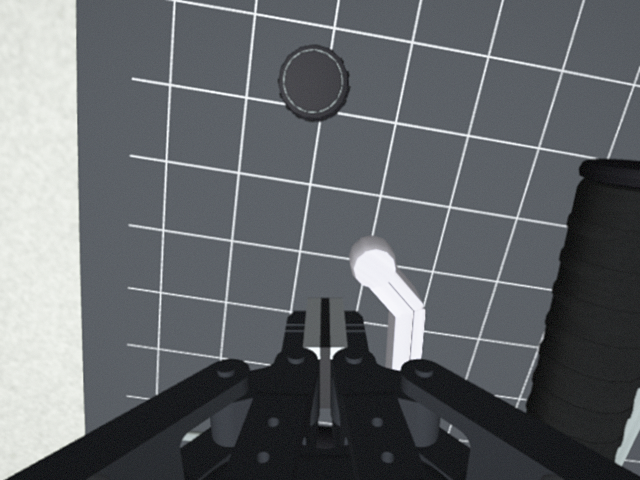

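The lever is back at rest: its tip is at (373,265), as before the press, and the fingers are clear. Now I'll press again and hold.

```bash
python3 -m jog '[[0,0,0.1,0,0],[0,0,0.1,0,0],[0,0,0.05,0,0],[0,0,0.05,0,0],[0,0,0.05,0,0],[0,0,0.05,0,0],[0,0.03,0.059,0,0.18],[0,0.03,0.059,0,0.18],[0,0.03,0.059,0,0.18],[0,0.03,0.059,0,0.18],[0,0.03,0.059,0,0.18],[0,0.03,0.059,0,0.18],[0,0.03,0.059,0,0.18],[0,0.03,0.059,0,0.18],[0,0.03,0.059,0,0.18],[0,0.015,0.03,0,0.09],[0,0.015,0.03,0,0.09],[0,0,0.03,0,0],[0,0,0.03,0,0],[0,0,0,0,0]]'; python3 -m jog '[[0,0,0,0,0],[0,0,0,0,0],[0,0,0,0,0]]'
```

```text
time: 11.95
position: [0.5009, 0.0291, 0.1208]
tcp_rot: [-2.314, -2.116, 0.009]
ft_force: [-11.5, 1.4, 4.5]
opening: -0.0003
gripper_force: 6.1
time: 12.25
position: [0.5009, 0.0291, 0.1208]
tcp_rot: [-2.314, -2.116, 0.009]
ft_force: [-12.1, 1.3, 3.1]
opening: -0.0003
gripper_force: 6.0
```

```bash
python3 -m jog '[[0,0,0.03,0,0],[0,0,0,0,0],[0,0,0,0,0],[0,0,0,0,0],[0,0,0,0,0],[0,0,0,0,0]]'; python3 - <<'E'
from workcell import r
import cv2
import numpy as np
s=r.sense();print(s["ft_force"],np.abs(s["qd"]).max())
b=r.grab_frame("scene")["frame"][130:250,220:400,::-1]
cv2.imwrite("pics/p2.png",cv2.resize(b,(720,480),interpolation=cv2.INTER_CUBIC))
E
```

```text
time: 12.85
position: [0.5011, 0.0291, 0.1205]
tcp_rot: [-2.312, -2.115, 0.011]
ft_force: [-14.3, 1.9, 4.4]
opening: -0.0003
gripper_force: 7.3
[-14.26535395   1.88160762   4.40373598] 0.0018026953829655531
```

View pics/p2.png

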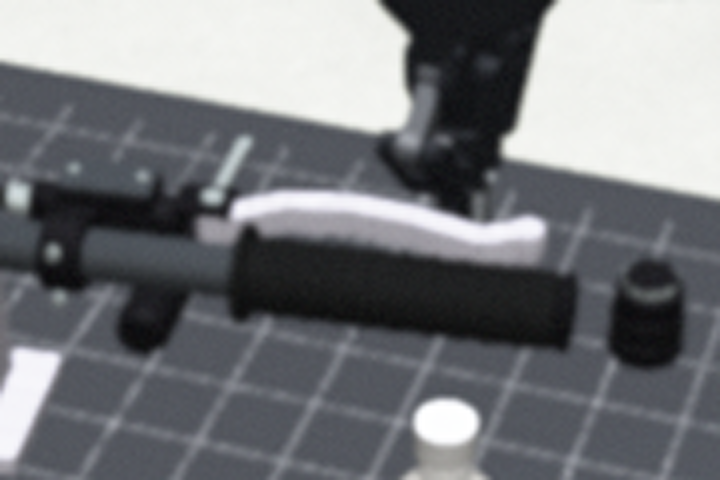

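The fingers, at (470,190), hold the lever's outer face at the flat. The lever is pressed in firm at about 14 N and everything else is where it was, so I'm handing in.

```bash
python3 -c "
from workcell import r
print(r.sign_off())"
```

```text
the job is handed in; nothing more can be done
None
```

I pressed the lever firm, let it come all the way out, then pressed it in again. I handed the job in at about 13 s with the lever held firm at about 14 N on its outer face; no verdict came back.

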